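# Unlock the puzzle chest and hold the key turned

## Robot

A 6-joint arm with a two-finger parallel gripper is mounted at the origin on the work surface. World frame = base frame: x ahead of the robot, y to its left, z up, the work surface at z = 0. Lengths are in m, angles in rad, forces in N, time in s.
With the tool pointing down it reaches from about 0.275 to 1 m from the base axis. Payload 8.4 kg.
Tool frame: the origin (TCP) lies at the very end of the fingers, on their centre line; the grasp point (between the pads) lies 19 mm behind it; z points along the fingers, y is the line along which they close (so a half turn about z gives the same grasp; the last joint's range is limited). The gripper opens to 85 mm and grips with 20 to 120 N. Pads are 22 mm wide; open, the fingers measure 114 mm over their backs; the gripper's body (76 mm by 85 mm) begins 54 mm behind the grasp point. The pads swing forward as they close: fully open they stand 13 mm farther back than shut.
Start: joints at [1.32, 0.353, 1.633, -0, 1.155, -0.002], TCP at [0.154, 0.606, 0.231] pointing down, gripper open.
Joint ranges: [-2.63, 2.63], [-0.92, 2.1], [0.06, 2.66], [-1.3, 4.44], [0, 2.69], [-3.02, 3.02]. Speed limits (rad/s): [2.22, 2.22, 2.79, 3.14, 3.14, 3.14].

## Interface

Orientations are given as a unit quaternion [w, x, y, z].
In Python, from cell import robot gives the robot as it stands. The module is installed in compiled form; this text tells all that it offers.
- The arm moves only by the tool send_rows, never from a script. Its argument "rows" is one flat list of numbers, 4 for each row, row after row: the shift along the tool's x, y, z in mm, then the turn about the tool's z in degrees. In form: [tx, ty, tz, roll, tx, ty, tz, roll, ...]. A call has 1 to 5 rows; each row is the pose to reach, as a shift and turn from the pose commanded when the call began, along the tool's axes at that moment; what a row does not reach only later rows make up. A row lasts 1/10 s, in which the tool goes at most 50 mm and 8.59 degrees, less where a joint would pass 70% of its speed; a pose out of reach is approached as far as the arm can. A call with a gripper value outside its range is refused whole. "fingers" is the opening, from 0 (shut) to 1 (fully open), set as the call begins (left out, the last holds). The fingers move at their own pace and stop on an object; "newtons" is the grip in N (left out, the last holds). Time passes only in rows, so rows that repeat a pose let the fingers close. It gives the time, the measured TCP pose, the force, the opening and the grip force at its end, in the units of the state.
- robot.get_state(): the state, without advancing time (a new reading comes with each control period).
- robot.grab_frame(name): name is "side" or "top" or "wrist"; returns a dict with "pixels" (420x560x3 uint8, red, green, blue), "z_map" (420x560 float32, m along the optical axis (not along the pixel's ray), 0 where there is no reading), "K" (3x3 intrinsics, pixels), "world_to_cam" (4x4, takes a point from world to camera coordinates). Camera axes: x right, y up, looking along -z (the intrinsics and any distortion apply to the point x, -y, -z); pixel columns grow to the right and rows downward; lengths in m; the calibration is good to about 2 mm. The wrist camera is an equidistant fisheye: a pixel r from the principal point sees the ray r / f radians off the axis. A picture is of the moment at which its call begins.
- robot.hand_in(): hands the job in; it is judged then, once.
Trained networks look in a picture, given as the dict that the camera call returned (one of the last four; its "shot" number tells which), for a name from the list of things; names that differ only in an ending like _2 or _b are one class to them, and where a whole thing is asked for, a point or a joint stands for the part that bears it (a point fixed in the world has none). Each returns a list of dicts, best first, with "score" (0 to 1); they miss things now and then, are a little off and sometimes report something else, mostly with a low value. They report only what shows in the picture. A call takes as long as a camera call. They do not tell look-alikes from the thing itself.
- robot.boxes_of(picture, label): "uv" ([column, row] in pixels, amid what is visible of it).
- robot.regions_of(picture, label): "region" (420x560 bool, what is visible of it) and "uv" ([column, row] in pixels, amid what is visible of it).
- robot.place_of(picture, label): "uv" ([column, row] in pixels: a listed point, or the origin of a listed thing).
The state is a dict: "clock": time; "joint_pos": joint angles; "dq": joint speeds; "joint_torque": joint torques, N m; "tool_pos": TCP position; "tcp_rot": TCP orientation; "contact_force": force on the tool from outside, world axes, zero at the start; "wrist_torque": the same for the moment, N m; "grip_width": finger opening in m; "finger_force": force on a finger pad.
Only numpy, scipy, OpenCV 4.12 (cv2) and the standard library are available. Lean on these libraries where they do the work, as an engineer would, in place of code of your own. Each camera call takes 0.05 s, during which the arm holds its last target. There are 200 camera calls.

## Task

Take the black-headed key out of the peg board, push it fully home into the lock on top of the wooden puzzle chest (wiggle it if the sticky pins hold it up), and turn it a quarter turn clockwise, seen from above, to its stop so that the bolt draws back off the lid. The lock springs back, so finish while still gripping the key and holding it turned: do not let go. Leave the coloured pegs where they stand in the board.

Things in the scene. Friction and masses are not known exactly. Their poses are not given: they have to be found in the camera images.
- key_head (a point): Centre of the key's black head, a flat block 30 mm wide (x), 10 mm thick (y, pinch it across this), 46 mm tall (z, up). Its lower face, the shoulder, is 25 mm below this point; below it a steel blade 16 mm (x) by 6 mm (y), 30 mm long, lower end rounded. Same after a half turn about z; about 60 g. It starts standing loosely, blade down, in a board slot, shoulder on the board's top.
- board: Fixed light wooden peg board, 64 mm (x) by 232 mm (y) by 36 mm tall, origin at the centre of its underside. Five slots in a row along its y, 44 mm apart, the middle one at the centre, each 8 mm (x) by 18 mm (y) and 32 mm deep. Key and pegs are shuffled over the slots.
- chest: Fixed wooden puzzle chest, 100 mm tall, 207 mm (x) by 196 mm (y); origin on its underside, 80 mm from its -x face. The dark deck on the -x side carries the lock, its axis 35 mm from the origin towards -x. The light lid on the +x side has a brass keeper for the bolt (top 116 mm above the table, 59 mm from the lock axis). The bolt stays 27 mm or more from that axis.
- lock_mouth (a point): Centre of the keyway's mouth on the brass lock plug's top face (34 mm square, 102 mm above the table); turns with the plug. z up, x along the keyway's 18 mm length; 8 mm wide (y), 42 mm deep, 2 mm chamfer. Two sprung pins stand 2 mm in from its sides, 11 and 20 mm down: passing takes about 3 to 10 N. Home: shoulder on the plug's face, key's x along this x, either way round.
- lock (a joint): Turn of the lock plug in rad: 0 locked (start), growing clockwise seen from above to the stop at 1.57. A spring returns it to 0 when let go; the torque grows from 0.03 to about 0.11 N m. The key has about 0.12 rad of play in the keyway, so the hand may have to turn a little more than the plug.
- bolt (a joint): Travel of the steel bolt in m, geared to the lock: 0 shot under the keeper, 0.015 fully drawn back.
- yellow_a_mid (a point): A loose plastic peg (yellow, 25 g) standing in one of the board's slots; a round grip 40 mm tall and 22 mm across above the board. The point is on its axis 20 mm above the board's top. Leave it in its slot.
- green_a_mid (a point): A loose plastic peg (green, 25 g) standing in one of the board's slots; a round grip 40 mm tall and 22 mm across above the board. The point is on its axis 20 mm above the board's top. Leave it in its slot.
- yellow_b_mid (a point): A loose plastic peg (yellow, 25 g) standing in one of the board's slots; a round grip 40 mm tall and 22 mm across above the board. The point is on its axis 20 mm above the board's top. Leave it in its slot.
- green_b_mid (a point): A loose plastic peg (green, 25 g) standing in one of the board's slots; a round grip 40 mm tall and 22 mm across above the board. The point is on its axis 20 mm above the board's top. Leave it in its slot.
Not all that is in view belongs to the job. What is meant by the part that bears key_head is not blue, turquoise or yellow, and is the smaller of those in its own colour.

How it is judged:
On the way, in this order (a step that is already met when the one before it is completed fails the run):
1. the key is lifted clear of the board in the fingers (height (world z) of key_head above 0.1 m and contact force between the fingers and key above 2 N), for 0.2 s.
2. the key is fully home in the lock, not yet turned (z of key_head in the frame of lock_mouth below 0.0285 m and horizontal distance between key_head and lock_mouth below 0.006 m and angle between the x axis of key_head and the x axis of lock_mouth, either way round below 0.3 rad and angle between key_head's own z axis and vertical below 0.15 rad and value of joint lock below 0.35 rad), for 0.1 s.
At the end, for the whole second after the job is handed in: Key fully home (shoulder within 3.5 mm of the plug, within 6 mm of the lock axis, upright within 0.15 rad, in line with the keyway), lock turned at least 1.38 rad, bolt drawn at least 12.5 mm, the fingers still gripping the key (over 2 N), at rest (z of key_head in the frame of lock_mouth below 0.0285 m and horizontal distance between key_head and lock_mouth below 0.006 m and angle between the x axis of key_head and the x axis of lock_mouth, either way round below 0.3 rad and angle between key_head's own z axis and vertical below 0.15 rad and value of joint lock above 1.38 rad and value of joint bolt above 0.0125 m and contact force between the fingers and key above 2 N and linear speed of key below 0.03 m/s); the arm keeps its last pose, push and grip.
It fails at once if a coloured peg is moved by more than 15 mm (distance of any of yellow_a_mid, green_a_mid, yellow_b_mid, green_b_mid from where it was at the start of the episode above 0.015 m).
It also fails if it takes over 51 s, if anything falls off the work surface, if the arm or the gripper's body presses on something with over 40 N, if the wrist force passes 120 N, or if a joint passes its speed limit or range.

## Working session

There is one attempt and no reset: what is moved stays moved. The work goes in short steps, Python scripts to look and compute and a tool call to move; the robot and the scene stay as the last step left them, time stands still between calls to the robot, and variables do not carry over. Pictures are saved under pics/ and viewed, at most 10 in all, crops included, and the job is handed in when it is done.

Besides the shell and the picture viewer there is one more tool, called after ">>>" in YAML: its name, and indented under it one key for each argument. send_rows: Moves the arm, as the interface text tells. Its arguments: {"type":"object","properties":{"rows":{"type":"array"},"fingers":{"type":"number"},"newtons":{"type":"number"}},"required":["rows"]}

```bash
mkdir -p pics
cat > h.py <<'E'
import numpy as np, cv2
from cell import robot
def save(f,name,box=None,s=1):
    p=f["pixels"][...,::-1]
    if box: p=p[box[1]:box[3],box[0]:box[2]]
    cv2.imwrite("pics/"+name,cv2.resize(p,None,fx=s,fy=s,interpolation=cv2.INTER_CUBIC) if s!=1 else p)
def w2p(f,P,fish=False):
    P=np.atleast_2d(P); c=(f["world_to_cam"]@np.c_[P,np.ones(len(P))].T).T[:,:3]*[1,-1,-1]
    if fish:
        r=np.hypot(c[:,0],c[:,1]); th=np.arctan2(r,c[:,2]); c=np.c_[c[:,:2]/np.maximum(r,1e-9)[:,None]*th[:,None],np.ones(len(c))]
    u=(f["K"]@c.T).T; return u[:,:2]/u[:,2:]
def ray(f,uv,fish=False):
    d=np.linalg.inv(f["K"])@[uv[0],uv[1],1.]
    if fish:
        t=np.hypot(d[0],d[1]); d=np.r_[d[:2]/max(t,1e-9)*np.sin(t),np.cos(t)]
    T=np.linalg.inv(f["world_to_cam"]); 
    return T[:3,3],T[:3,:3]@(d*[1,-1,-1])
def atz(f,uv,z,fish=False):
    o,d=ray(f,uv,fish); return o+d*(z-o[2])/d[2]
def depth(f,uv,fish=False):
    u,v=int(round(uv[0])),int(round(uv[1])); o,d=ray(f,uv,fish)
    T=f["world_to_cam"]; zc=-(T[:3,:3]@d)[2]
    return o+d*f["z_map"][v,u]/zc
E
python3 - <<'E'
from h import *
fs={n:robot.grab_frame(n) for n in("side","top")}
a=np.hstack([fs[n]["pixels"] for n in fs])
for n,f in fs.items():
    save(f,n+"1.png",s=1.42)
    for l in("key_head","board","chest","lock_mouth"):
        for r in robot.place_of(f,l)[:4]:
            print(n,l,round(r["score"],2),np.round(r["uv"]),depth(f,r["uv"]).round(3))
s=robot.get_state();print(s["clock"],s["tool_pos"],s["tcp_rot"],s["grip_width"])
E
```

```text
side key_head 0.9 [225. 251.] [ 0.455 -0.118  0.091]
side key_head 0.71 [312. 277.] [ 0.572 -0.2    0.082]
side key_head 0.65 [391. 300.] [ 0.665 -0.275  0.086]
side key_head 0.58 [370. 269.] [ 0.672 -0.196  0.066]
side board 0.83 [309. 333.] [ 0.548 -0.264  0.036]
side chest 0.8 [274. 170.] [0.597 0.112 0.063]
side lock_mouth 0.57 [257. 130.] [0.587 0.211 0.102]
side lock_mouth 0.35 [312. 308.] [ 0.559 -0.237  0.059]
top key_head 0.7 [317. 264.] [ 0.459 -0.107  0.11 ]
top key_head 0.58 [346. 166.] [ 0.676 -0.179  0.072]
top key_head 0.56 [386. 167.] [ 0.667 -0.261  0.105]
top key_head 0.47 [292. 223.] [ 0.548 -0.057  0.074]
top board 0.76 [363. 219.] [ 0.558 -0.22   0.047]
top chest 0.95 [183. 197.] [0.604 0.177 0.098]
top lock_mouth 0.46 [168. 208.] [0.578 0.209 0.1  ]
0.5 [0.15389773 0.6057336  0.23125425] [-3.86793664e-06  1.24085092e-01  9.92271580e-01 -4.10472128e-05] 0.08557101661034372
```

View pics/side1.png

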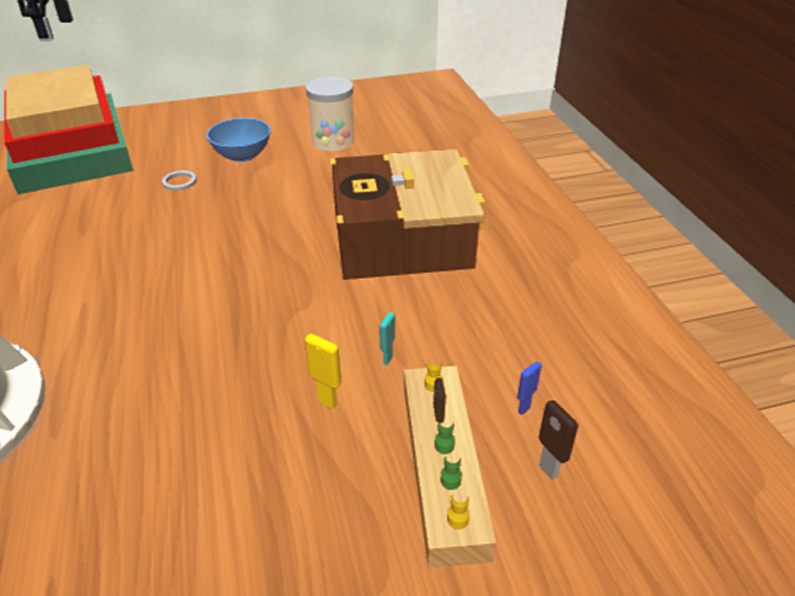

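View pics/top1.png

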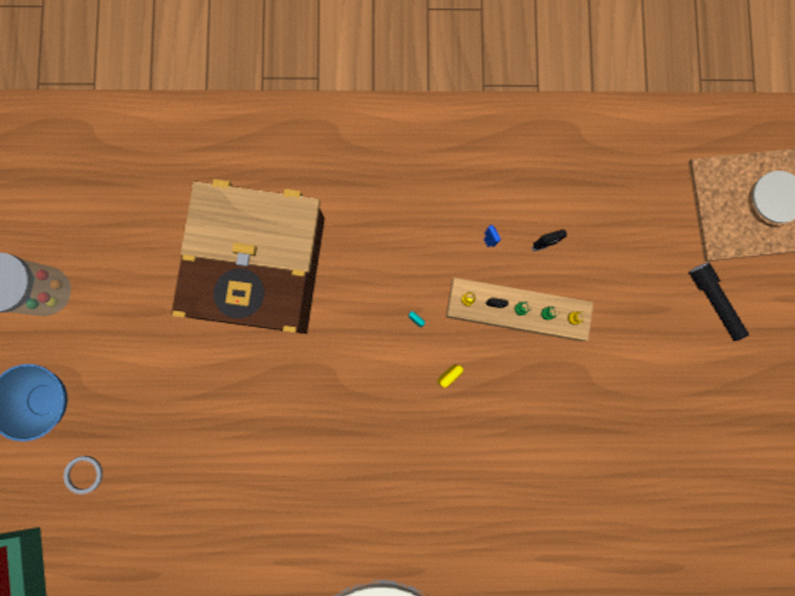

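Side picture (scaled 1.42): the board runs from (430,370) to (465,560). It holds yellow, black key (440,400), green, green, yellow. The lock is at (365,186).

There are two black candidates: the one standing in the board at about side (309,282) / top (350,213), and a free one at side (391,300) / top (386,168). The board one fits, as it looks smaller and stands in a slot. I'll confirm that in a crop and by measuring.

Run:
```python
from h import *
fs={n:robot.grab_frame(n) for n in("side","top")}
save(fs["side"],"crop1.png",(280,240,430,400),4)
f=fs["top"]
def cloud(f):
    v,u=np.mgrid[0:420,0:560]; z=f["z_map"]; 
    d=np.linalg.inv(f["K"])@np.stack([u.ravel(),v.ravel(),np.ones(u.size)])
    c=d*z.ravel()*np.array([[1],[-1],[-1]]); T=np.linalg.inv(f["world_to_cam"])
    return (T[:3,:3]@c).T+T[:3,3]
for n,f in fs.items():
    P=cloud(f); rgb=f["pixels"].reshape(-1,3).astype(int)
    inb=lambda x0,x1,y0,y1,z0,z1:(P[:,0]>x0)&(P[:,0]<x1)&(P[:,1]>y0)&(P[:,1]<y1)&(P[:,2]>z0)&(P[:,2]<z1)
    for nm,m in (("board",inb(.45,.64,-.4,-.08,.025,.045)),("chest",inb(.45,.8,.03,.35,.09,.11))):
        Q=P[m]; r=cv2.minAreaRect((Q[:,:2]*1000).astype(np.float32)); print(n,nm,m.sum(),r,np.median(Q[:,2]))
    dark=rgb.max(1)<60
    for nm,m in (("bkey",dark&inb(.52,.62,-.25,-.1,.045,.15)),("free",dark&inb(.62,.75,-.35,-.2,.03,.15))):
        Q=P[m]; print(n,nm,m.sum(),Q.min(0).round(3),Q.max(0).round(3),Q.mean(0).round(3), cv2.minAreaRect((Q[:,:2]*1000).astype(np.float32)))
```

```text
side board 4759 ((514.0958251953125, -222.6465606689453), (234.90980529785156, 166.9249267578125), 79.73165130615234) 0.036227357609695754
side chest 4874 ((645.5353393554688, 199.51870727539062), (200.1557159423828, 215.76153564453125), 81.55917358398438) 0.1004385398528424
side bkey 2 [ 0.567 -0.188  0.055] [ 0.567 -0.187  0.056] [ 0.567 -0.187  0.056] ((567.2725830078125, -187.44573974609375), (0.4701809883117676, 0.0), -100.84935760498047)
side free 94 [ 0.66  -0.293  0.047] [ 0.677 -0.257  0.102] [ 0.668 -0.276  0.07 ] ((666.9376831054688, -275.8506164550781), (6.97086238861084, 37.57310485839844), 24.6046199798584)
top board 2460 ((563.697509765625, -230.36764526367188), (233.05575561523438, 64.66487884521484), 79.72511291503906) 0.03618666226371969
top chest 8503 ((644.2097778320312, 201.25030517578125), (195.8904571533203, 216.10382080078125), 81.98265075683594) 0.09991743245998108
top bkey 62 [ 0.565 -0.198  0.046] [ 0.574 -0.172  0.083] [ 0.569 -0.185  0.075] ((570.1775512695312, -184.8536376953125), (26.650001525878906, 7.667884349822998), 81.78644561767578)
top free 153 [ 0.66  -0.288  0.047] [ 0.678 -0.25   0.106] [ 0.667 -0.267  0.091] ((668.9659423828125, -269.36199951171875), (11.342254638671875, 38.90321731567383), 15.518797874450684)
```

View pics/crop1.png

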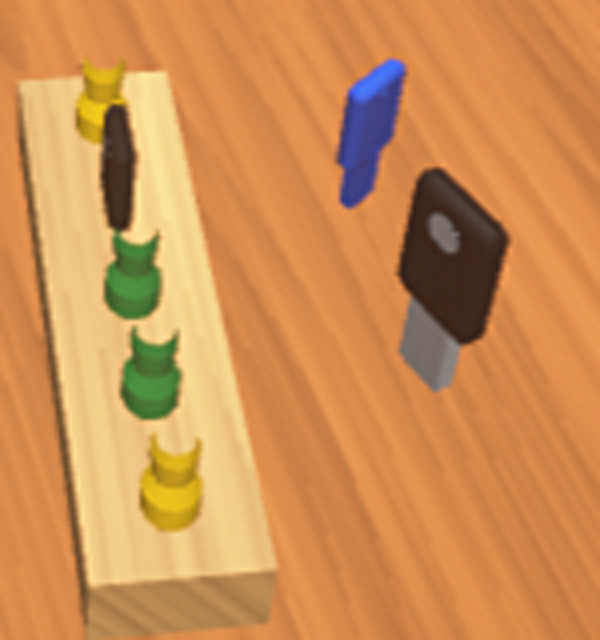

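The crop confirms it. The black key in the board is narrower (about 27 mm seen) than the free one (about 39 mm wide), and it stands in slot 2, between yellow and green. I'll go over the lock first for a close look.

>>> send_rows:
  rows: [-43, -25, -5, 8.5, -86, -50, -10, 17, -129, -75, -15, 25.5, -172, -100, -20, 34, -210, -125, -25, 42.5]
  fingers: 1

```text
clock: 1.1
tool_pos: [0.328, 0.4314, 0.2567]
tcp_rot: [0.0, 0.478, 0.878, 0.0]
contact_force: [0.5, -0.6, 0.9]
grip_width: 0.0854
finger_force: 0.0
```

```bash
cat >> h.py <<'E'
from scipy.spatial.transform import Rotation as Rn
def pose():
    s=robot.get_state(); q=s["tcp_rot"]; R=Rn.from_quat([q[1],q[2],q[3],q[0]]).as_matrix()
    return s,np.array(s["tool_pos"]),R
def togo(x,y,z,yaw=None):
    s,p,R=pose(); t=R.T@(np.array([x,y,z])-p)*1000
    a=np.degrees(np.arctan2(R[1,1],R[0,1])); print("t",round(s["clock"],2),"tcp",p.round(4),"yawY",a.round(2),"tilt",R[:,2].round(3),"F",np.round(s["contact_force"],1),"M",np.round(s["wrist_torque"],2),"w",round(s["grip_width"],4),"g",np.round(s["finger_force"],1),"q6",round(s["joint_pos"][5],2))
    print("GO",t.round(1), None if yaw is None else round(-((yaw-a+180)%360-180),1))
E
python3 -c "
from h import *
togo(.55,.21,.26,-9)"
```

```text
t 1.1 tcp [0.328  0.4314 0.2567] yawY 32.89 tilt [ 0.001  0.    -1.   ] F [ 0.5 -0.6  0.9] M [ 0.06 -0.05 -0.03] w 0.0854 g 0.0 q6 0.34
GO [-306.4   66.2   -3.3] 41.9
```

>>> send_rows:
  rows: [-48, 10, 0, 8.4, -96, 20, 0, 16.8, -144, 31, 0, 25.2, -192, 41, 0, 33.6, -240, 52, 0, 42]

```text
clock: 1.6
tool_pos: [0.5029, 0.259, 0.2566]
tcp_rot: [0.0, 0.761, 0.649, 0.0]
contact_force: [0.7, 1.3, -0.3]
grip_width: 0.0853
finger_force: 0.0
```

```bash
python3 -c "
from h import *
togo(.55,.21,.25,-9)"
```

```text
t 1.6 tcp [0.5029 0.259  0.2566] yawY -9.11 tilt [ 0.001  0.    -1.   ] F [ 0.7  1.3 -0.3] M [0.04 0.   0.02] w 0.0853 g 0.0 q6 0.63
GO [-41.   54.2   6.6] -0.1
```

>>> send_rows:
  rows: [-20, 27, 3, 0, -41, 54, 6, 0, -41, 54, 6, 0]

```text
clock: 1.9
tool_pos: [0.5511, 0.209, 0.2499]
tcp_rot: [0.001, 0.76, 0.65, -0.0]
contact_force: [-0.7, 0.2, -0.9]
grip_width: 0.0854
finger_force: 0.0
```

Run:
```python
from h import *
togo(.582,.21,.25,-9)
f=robot.grab_frame("wrist"); save(f,"w1.png",s=1.42)
T=np.linalg.inv(f["world_to_cam"]); print("cam",T[:3,3],-T[:3,2],f["K"][0,0])
print(w2p(f,[[.582,.21,.102]],True))
for r in robot.place_of(f,"lock_mouth")[:3]: print(r["score"],np.round(r["uv"],1),depth(f,r["uv"],True).round(4),atz(f,r["uv"],.102,True).round(4))
```

```text
t 1.9 tcp [0.5511 0.209  0.2499] yawY -8.94 tilt [ 0.001 -0.001 -1.   ] F [-0.7  0.2 -0.9] M [ 0.03  0.01 -0.01] w 0.0854 g 0.0 q6 0.52
GO [ 5.7 30.4 -0.1] 0.1
cam [0.56184713 0.28096016 0.39278018] [-0.0427472  -0.28550533 -0.95742331] 325.19226210127806
[[311.03777121 185.00025275]]
0.71 [310.  185.8] [0.581  0.2093 0.1016] [0.581  0.2094 0.102 ]
```

View pics/w1.png

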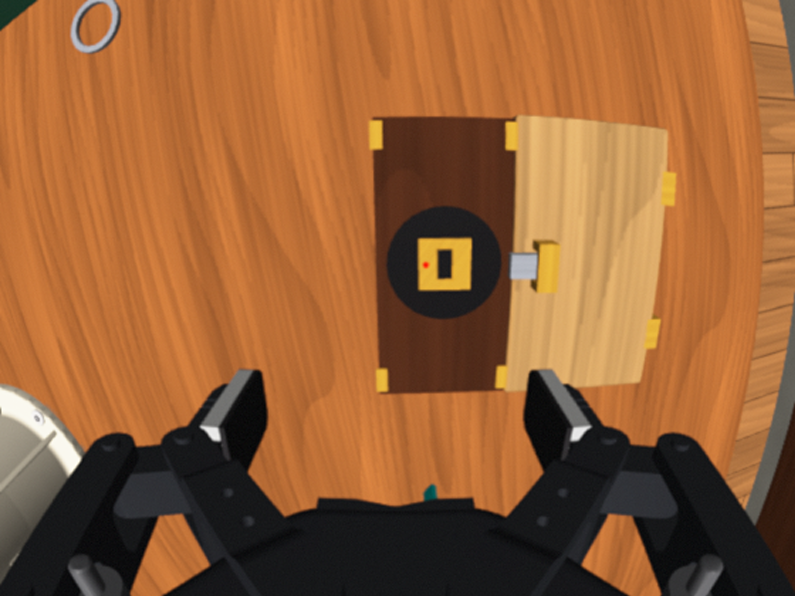

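The wrist picture shows the brass plug at about (445,264), with a dark keyway running up-down in the image (along the chest's y). Next I'll fit the plug square and slot precisely, and get the move to the key.

```bash
cat >> h.py <<'E'
def plug(f,uv):
    """plug square and slot in the plane z=.102"""
    x,y=int(uv[0]),int(uv[1]); hsv=cv2.cvtColor(f["pixels"],cv2.COLOR_RGB2HSV)
    yel=((hsv[...,0]>15)&(hsv[...,0]<35)&(hsv[...,1]>120)&(hsv[...,2]>120)).astype(np.uint8)
    m=np.zeros_like(yel); w=32; m[y-w:y+w,x-w:x+w]=yel[y-w:y+w,x-w:x+w]
    cs,h=cv2.findContours(m,cv2.RETR_CCOMP,cv2.CHAIN_APPROX_NONE)
    for i,c in enumerate(cs):
        if cv2.contourArea(c)<40: continue
        q=np.array([atz(f,p[0],.102,True)[:2]*1000 for p in c],np.float32)
        print("hole" if h[0][i][3]>=0 else "outer",cv2.minAreaRect(q))
E
python3 - <<'E'
from h import *
f=robot.grab_frame("wrist"); plug(f,(313,186))
togo(.572,-.187,.20,-10.3)
E
```

```text
outer ((583.643798828125, 208.77870178222656), (34.43463134765625, 35.06428909301758), 81.63756561279297)
hole ((583.475830078125, 209.4699249267578), (20.121904373168945, 10.328311920166016), 82.6136245727539)
t 2.05 tcp [0.5485 0.2121 0.2502] yawY -8.79 tilt [-0.001  0.    -1.   ] F [-0.1 -0.2  0. ] M [-0.02  0.06  0.04] w 0.0853 g 0.0 q6 0.52
GO [-390.8   84.2   50.1] 1.5
```

>>> send_rows:
  rows: [-48, 10, 0, 0, -96, 20, 5, 0, -144, 31, 10, 0.5, -192, 41, 15, 1, -240, 51, 20, 1.5]

```text
clock: 2.55
tool_pos: [0.5623, -0.0333, 0.2306]
tcp_rot: [0.0, 0.767, 0.642, 0.0]
contact_force: [0.2, -0.5, -0.5]
grip_width: 0.0854
finger_force: 0.0
```

>>> send_rows:
  rows: [-48, 11, 5, 0, -96, 22, 10, 0, -146, 33, 20, 0, -151, 33, 25, 0, -151, 33, 25, 0]

```text
clock: 3.05
tool_pos: [0.5676, -0.1875, 0.2045]
tcp_rot: [-0.001, 0.768, 0.641, -0.0]
contact_force: [-0.4, 0.5, -0.0]
grip_width: 0.0854
finger_force: 0.0
```

Run:
```python
from h import *
togo(.5715,-.187,.20,-10.3)
f=robot.grab_frame("wrist"); save(f,"w2.png",s=1.42)
print(w2p(f,[[.5715,-.187,.086],[.5715,-.187,.061]],True))
for r in robot.place_of(f,"key_head")[:3]: print(r["score"],np.round(r["uv"],1),atz(f,r["uv"],.061,True).round(4),depth(f,r["uv"],True))
togo(.5715,-.187,.20,-10.3)
```

```text
t 3.05 tcp [ 0.5676 -0.1875  0.2045] yawY -10.33 tilt [-0.001  0.001 -1.   ] F [-0.4  0.5 -0. ] M [-0.04 -0.06  0.03] w 0.0854 g 0.0 q6 -0.14
GO [1.2 3.7 4.5] -0.0
[[282.87324642 198.3517537 ]
 [282.48847721 191.10807591]]
0.94 [397.2 166.8] [ 0.6812 -0.1825  0.061 ] [ 0.67796795 -0.1804378   0.07005245]
0.89 [397.1 261.9] [ 0.6747 -0.2811  0.061 ] [ 0.66223471 -0.25927051  0.09896365]
0.85 [136.1 136.6] [ 0.4466 -0.1097  0.061 ] [ 0.4664602  -0.11067136  0.1034565 ]
t 3.15 tcp [ 0.5683 -0.1858  0.2054] yawY -10.21 tilt [-0.     0.001 -1.   ] F [-0.1  0.7  0.9] M [-0.03 -0.02  0.06] w 0.0856 g 0.0 q6 -0.14
GO [-0.6  3.4  5.4] 0.1
```

View pics/w2.png

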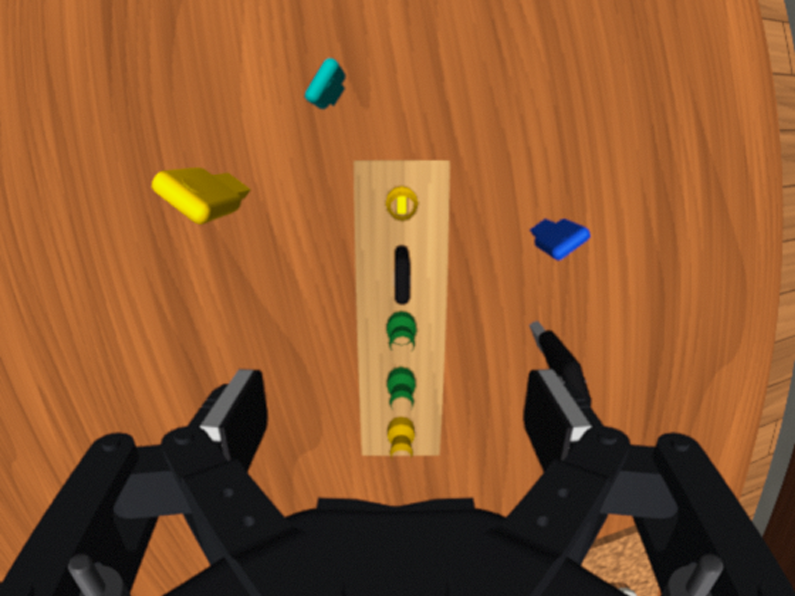

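The picture shows the black key at (402,275) in slot 2 of the board, as predicted. I'll fit its top face, then descend.

Run:
```python
from h import *
f=robot.grab_frame("wrist")
m=(f["pixels"].max(2)<70).astype(np.uint8); w=np.zeros_like(m); w[168:218,265:302]=m[168:218,265:302]
v,u=np.nonzero(w); print(len(u),u.min(),u.max(),v.min(),v.max())
for z in (.084,):
    q=np.array([atz(f,(a,b),z,True)[:2]*1000 for a,b in zip(u,v)],np.float32); print(z,cv2.minAreaRect(q))
print("depths z",np.round([depth(f,(283,b),True) for b in range(176,214,4)],4).tolist())
print(w2p(f,[[.5715+.015*.178,-.187+.015*.984,.084],[.5715-.015*.178,-.187-.015*.984,.084]],True))
P=[]
for i in range(4): robot.grab_frame("wrist"); P.append(pose()[1])
print(np.mean(P,0)); togo(.5715,-.187,.20,-10.3)
```

```text
376 278 287 175 215
0.084 ((572.3767700195312, -183.4929656982422), (34.805686950683594, 7.667064189910889), 79.78224182128906)
depths z [[0.575, -0.1737, 0.0519], [0.5747, -0.1736, 0.0698], [0.5744, -0.1746, 0.081], [0.5738, -0.1775, 0.0834], [0.5732, -0.1812, 0.0823], [0.5726, -0.1846, 0.0823], [0.572, -0.188, 0.0824], [0.5714, -0.1916, 0.082], [0.5707, -0.195, 0.0824], [0.5701, -0.1986, 0.0822]]
[[282.33066807 182.08323662]
 [282.18163354 216.33421566]]
[ 0.56868721 -0.1858851   0.20581678]
t 3.4 tcp [ 0.5687 -0.1862  0.2058] yawY -10.15 tilt [ 0.001 -0.    -1.   ] F [ 0.1 -0.4  0.4] M [0.05 0.01 0.01] w 0.0854 g 0.0 q6 -0.14
GO [-0.3  2.9  5.8] 0.1
```

>>> send_rows:
  rows: [0, 3, 40, 0, 0, 3, 80, 0, 0, 3, 115, 0, 0, 3, 145, 0, 0, 3, 159, 0]

```text
clock: 3.9
tool_pos: [0.5699, -0.1869, 0.0439]
tcp_rot: [-0.001, 0.767, 0.641, -0.001]
contact_force: [0.6, -0.3, 0.5]
grip_width: 0.0859
finger_force: 0.0
```

>>> send_rows:
  rows: [0, 0, 0, 0, 0, 0, 0, 0, 0, 0, 0, 0, 0, 0, 0, 0, 0, 0, 0, 0]
  fingers: 0
  newtons: 60

```text
clock: 4.4
tool_pos: [0.5719, -0.1882, 0.0474]
tcp_rot: [0.001, 0.767, 0.641, 0.0]
contact_force: [-0.8, -0.0, 0.8]
grip_width: 0.0124
finger_force: 0.0
```

>>> send_rows:
  rows: [0, 0, 0, 0, 0, 0, 0, 0, 0, 0, 0, 0]

```text
clock: 4.7
tool_pos: [0.5719, -0.1883, 0.0474]
tcp_rot: [0.001, 0.768, 0.641, 0.0]
contact_force: [-1.0, 0.7, 6.8]
grip_width: 0.0094
finger_force: 58.5
```

>>> send_rows:
  rows: [0, 0, -20, 0, 0, 0, -50, 0, 0, 0, -90, 0, 0, 0, -130, 0, 0, 0, -155, 0]

```text
clock: 5.2
tool_pos: [0.5722, -0.1883, 0.2047]
tcp_rot: [0.001, 0.767, 0.641, 0.001]
contact_force: [0.7, -0.2, -1.1]
grip_width: 0.0093
finger_force: 59.8
```

Run:
```python
from h import *
f=robot.grab_frame("wrist"); save(f,"w3.png",(180,180,380,330),4)
togo(.5835,.209,.195,-8)
```

```text
t 5.25 tcp [ 0.5738 -0.1889  0.2081] yawY -10.26 tilt [ 0.008 -0.002 -1.   ] F [1.7 0.2 2.9] M [-0.07 -0.12 -0.03] w 0.0091 g 59.8 q6 -0.14
GO [393.3 -61.4  12.2] -2.3
```

View pics/w3.png

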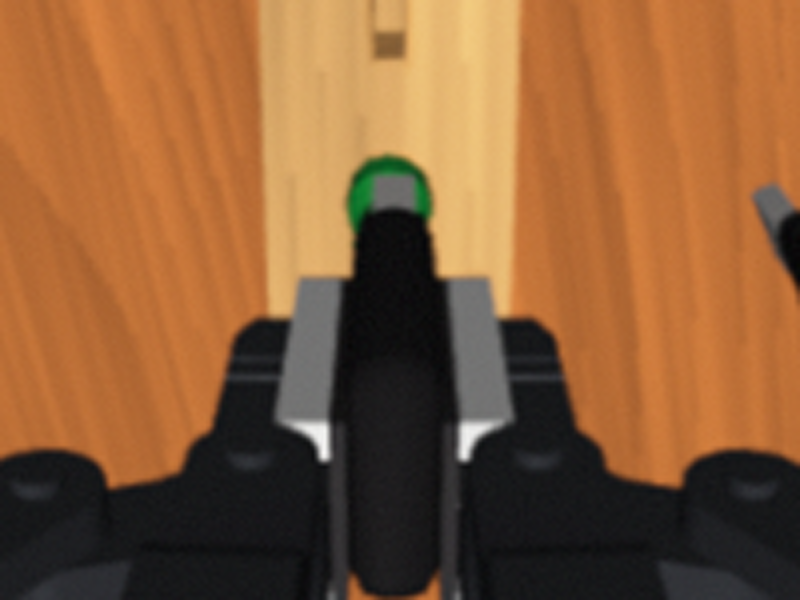

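The key is held upright in the fingers and slot 2 is empty. Carrying it over the lock.

>>> send_rows:
  rows: [40, -6, 0, 0, 88, -13, 0, -0.5, 136, -21, 0, -1, 184, -28, 0, -1.5, 230, -36, 0, -2.3]

```text
clock: 5.75
tool_pos: [0.5765, 0.0466, 0.2014]
tcp_rot: [0.0, 0.754, 0.656, 0.0]
contact_force: [0.7, 0.5, -0.3]
grip_width: 0.0091
finger_force: 59.8
```

>>> send_rows:
  rows: [48, -8, 0, 0, 96, -16, 0, 0, 144, -21, 0, 0, 163, -22, 0, 0, 163, -22, 0, 0]

```text
clock: 6.25
tool_pos: [0.5774, 0.2117, 0.2011]
tcp_rot: [-0.0, 0.753, 0.658, 0.0]
contact_force: [-0.1, -0.0, -0.3]
grip_width: 0.0089
finger_force: 59.8
```

```bash
cat > look.py <<'E'
from h import *
P=[]
for i in range(3): f=robot.grab_frame("wrist"); P.append(pose()[1])
print(np.mean(P,0).round(4)); togo(.5836,.209,.17,-8)
s,p,R=pose(); p=np.mean(P,0)
c=lambda x,z: p+R@np.array([x,0,z])
# blade tip corners & head bottom for key_head at TCP height +15mm, offsets along tool x
for x in (-8,8): print("tip",x,w2p(f,[c(x/1000,.04)],True).round(1), "shoulder",w2p(f,[c(x*15/8000,.010)],True).round(1))
print("lock",w2p(f,[[.5836,.209,.102]],True).round(1))
E
python3 - <<'E'
from look import *
save(f,"w4.png",(200,120,360,270),4)
t=robot.grab_frame("side"); print("side lock",w2p(t,[[.5836,.209,.102]]))
E
```

```text
[0.5773 0.2089 0.201 ]
t 6.4 tcp [0.5773 0.2081 0.201 ] yawY -7.97 tilt [-0.001 -0.001 -1.   ] F [-0.3  0.5  0. ] M [ 0.01 -0.06  0.02] w 0.0088 g 59.8 q6 0.48
GO [ 1.8  6.1 31. ] 0.0
tip -8 [[278.5 246.3]] shoulder [[278.6 280.4]]
tip 8 [[278.5 221.7]] shoulder [[278.7 228.4]]
lock [[286.4 204.8]]
side lock [[255.9693732  130.28802575]]
```

View pics/w4.png

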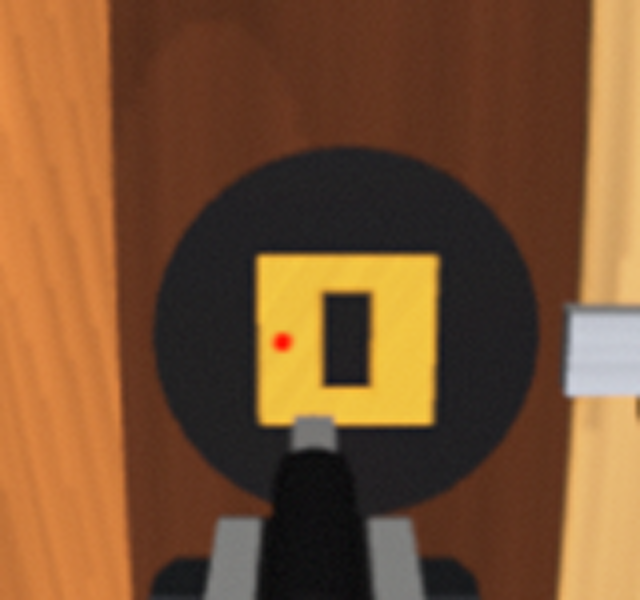

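The wrist crop shows the keyway at (286.6,204.8) px, matching the prediction of (286.4,204.8). The blade tip is at (278,224). I'll move over the keyway to about 8 mm above its mouth.

>>> send_rows:
  rows: [1, 6.2, 15, 0, 1, 6.2, 35, 0, 1, 6.2, 50, 0, 1, 6.2, 50, 0]

```text
clock: 6.85
tool_pos: [0.5823, 0.2079, 0.1482]
tcp_rot: [-0.001, 0.755, 0.656, -0.002]
contact_force: [-0.4, -0.7, -1.0]
grip_width: 0.0092
finger_force: 59.8
```

Run:
```python
from look import *
a=f["pixels"][130:260,210:350]; t=robot.grab_frame("side"); b=t["pixels"][60:190,190:330]
cv2.imwrite("pics/w5.png",cv2.resize(np.hstack([a,b])[...,::-1],None,fx=2.8,fy=2.8,interpolation=cv2.INTER_CUBIC))
print("side lock",w2p(t,[[.5836,.209,.102]]).round(1),"side tip",w2p(t,[p-[0,0,.04]]).round(1))
```

```text
[0.5837 0.2088 0.1507]
t 7.0 tcp [0.5842 0.2091 0.1515] yawY -7.98 tilt [ 0.  0. -1.] F [0.8 0.1 0.1] M [-0.03  0.03  0.01] w 0.009 g 59.8 q6 0.48
GO [ -0.2  -0.6 -18.5] 0.0
tip -8 [[278.4 246.5]] shoulder [[278.5 280.6]]
tip 8 [[278.4 221.9]] shoulder [[278.5 228.7]]
lock [[278.2 229. ]]
side lock [[256.  130.3]] side tip [[255.9 126.8]]
```

View pics/w5.png

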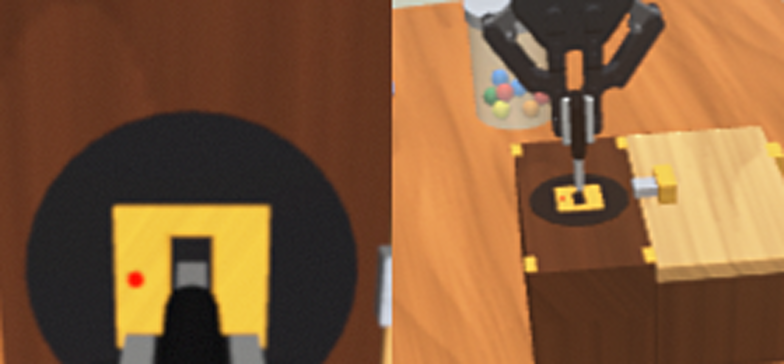

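Both views show the blade aligned over the keyway. Inserting, and watching the force.

>>> send_rows:
  rows: [0, 0, 4, 0, 0, 0, 8, 0, 0, 0, 11, 0, 0, 0, 14, 0, 0, 0, 16, 0]

```text
clock: 7.55
tool_pos: [0.5837, 0.2093, 0.1349]
tcp_rot: [-0.0, 0.754, 0.656, -0.0]
contact_force: [-0.5, -0.7, -0.2]
grip_width: 0.0091
finger_force: 59.8
```

>>> send_rows:
  rows: [0, 0, 2, 0, 0, 0, 4, 0, 0, 0, 6, 0, 0, 0, 8, 0, 0, 0, 10, 0]

```text
clock: 8.05
tool_pos: [0.5846, 0.2095, 0.1256]
tcp_rot: [0.0, 0.754, 0.656, 0.001]
contact_force: [3.3, -0.1, 1.8]
grip_width: 0.0093
finger_force: 60.2
```

```bash
python3 look.py
```

```text
[0.5844 0.2094 0.1252]
t 8.2 tcp [0.5844 0.2094 0.1252] yawY -7.95 tilt [ 0.001  0.    -1.   ] F [ 5.4 -0.7 -2.2] M [-0.06 -1.07 -0.01] w 0.0095 g 59.5 q6 0.48
GO [ -0.5  -0.7 -44.8] 0.0
tip -8 [[278.5 246.5]] shoulder [[278.6 280.7]]
tip 8 [[278.5 221.9]] shoulder [[278.6 228.6]]
lock [[277.1 246.4]]
```

>>> send_rows:
  rows: [0, 0.5, 2, 0, 0, 0.5, 4, 0, 0, 0.5, 6, 0, 0, 0.5, 8, 0, 0, 0.5, 10, 0]

```text
clock: 8.7
tool_pos: [0.5841, 0.2095, 0.1156]
tcp_rot: [-0.0, 0.754, 0.656, 0.0]
contact_force: [-0.1, 0.7, 5.1]
grip_width: 0.0097
finger_force: 60.8
```

```bash
python3 look.py
```

```text
[0.584  0.2092 0.115 ]
t 8.85 tcp [0.584  0.2091 0.115 ] yawY -7.95 tilt [-0.001 -0.    -1.   ] F [ 1.7 -0.9  1.2] M [-0.08 -0.3   0.02] w 0.0091 g 60.1 q6 0.48
GO [ -0.2  -0.4 -55. ] 0.0
tip -8 [[278.4 246.5]] shoulder [[278.5 280.7]]
tip 8 [[278.4 221.9]] shoulder [[278.6 228.7]]
lock [[278.  253.8]]
```

>>> send_rows:
  rows: [0, 0, 1, 0, 0, 0, 2, 0, 0, 0, 3, 0, 0, 0, 4, 0, 0, 0, 4, 0]

```text
clock: 9.35
tool_pos: [0.5843, 0.2092, 0.1132]
tcp_rot: [0.0, 0.754, 0.656, -0.0]
contact_force: [-5.4, -2.1, 20.3]
grip_width: 0.0088
finger_force: 63.1
```

```bash
python3 look.py
```

```text
[0.5842 0.2092 0.1132]
t 9.5 tcp [0.5842 0.2092 0.1132] yawY -7.96 tilt [-0.  0. -1.] F [-5.5 -1.3 19.9] M [-0.48  1.04 -0.01] w 0.0091 g 63.1 q6 0.48
GO [ -0.3  -0.6 -56.8] 0.0
tip -8 [[278.5 246.5]] shoulder [[278.6 280.7]]
tip 8 [[278.5 221.9]] shoulder [[278.6 228.7]]
lock [[277.5 255.1]]
```

The key is seated: TCP is 0.1132 against 0.1134 expected from the board grasp, with 20 N of push. Now turning clockwise.

>>> send_rows:
  rows: [0, -0.2, -1, 6, 0, -0.2, -1, 13, 0, -0.2, -1, 20, 0, -0.2, -1, 27, 0, -0.2, -1, 34]
  newtons: 80

```text
clock: 10.0
tool_pos: [0.584, 0.2092, 0.1134]
tcp_rot: [-0.0, 0.914, 0.405, -0.0]
contact_force: [-3.0, -1.7, 12.2]
grip_width: 0.009
finger_force: 79.4
```

```bash
python3 look.py
```

```text
[0.584  0.2093 0.1134]
t 10.15 tcp [0.584  0.2093 0.1134] yawY -42.02 tilt [-0.  0. -1.] F [-2.  -1.4 14.5] M [-0.23  0.57  0.11] w 0.0089 g 79.4 q6 1.07
GO [ -0.5  -0.1 -56.6] -34.0
tip -8 [[277.7 246.6]] shoulder [[277.7 280.8]]
tip 8 [[277.6 222. ]] shoulder [[277.5 228.7]]
lock [[277.4 255.4]]
```

>>> send_rows:
  rows: [0, 0, 0, 7, 0, 0, 0, 14, 0, 0, 0, 21, 0, 0, 0, 28, 0, 0, 0, 36]

```text
clock: 10.65
tool_pos: [0.5838, 0.2094, 0.1133]
tcp_rot: [-0.0, 0.995, 0.102, -0.0]
contact_force: [-3.5, -1.4, 12.7]
grip_width: 0.0089
finger_force: 79.3
```

>>> send_rows:
  rows: [0, 0, 0, 6, 0, 0, 0, 12, 0, 0, 0, 18, 0, 0, 0, 23, 0, 0, 0, 26]

```text
clock: 11.15
tool_pos: [0.5838, 0.2095, 0.1133]
tcp_rot: [-0.0, 0.992, -0.123, -0.0]
contact_force: [-3.5, 0.2, 12.4]
grip_width: 0.009
finger_force: 79.3
```

Run:
```python
from look import *
t=robot.grab_frame("side"); a=f["pixels"][130:280,200:350]; b=t["pixels"][60:210,190:340]
cv2.imwrite("pics/w6.png",cv2.resize(np.hstack([a,b])[...,::-1],None,fx=2.6,fy=2.6,interpolation=cv2.INTER_CUBIC))
plug(f,(278,238))
```

```text
[0.5838 0.2095 0.1133]
t 11.3 tcp [0.5838 0.2095 0.1133] yawY -103.98 tilt [-0.  0. -1.] F [-4.2 -0.3 14.1] M [0.1  0.63 0.11] w 0.0094 g 79.3 q6 2.16
GO [ -0.1   0.6 -56.7] -96.0
tip -8 [[276.8 247.6]] shoulder [[276.6 281.8]]
tip 8 [[276.7 223.1]] shoulder [[276.4 230. ]]
lock [[277.6 255.9]]
outer ((591.8276977539062, 207.0201873779297), (33.20927810668945, 20.739009857177734), 75.98045349121094)
```

View pics/w6.png

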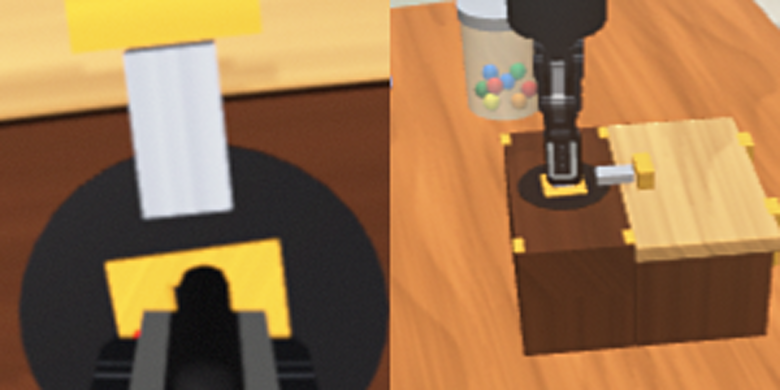

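The key is home, and the bolt's brass end is drawn towards the plug. The plug has turned about 84°. I'll turn a little further to its stop.

>>> send_rows:
  rows: [0, 0, 0, 2, 0, 0, 0, 4, 0, 0, 0, 6, 0, 0, 0, 8, 0, 0, 0, 8]

```text
clock: 11.85
tool_pos: [0.5839, 0.2097, 0.1134]
tcp_rot: [-0.0, 0.982, -0.19, -0.0]
contact_force: [-3.7, 0.8, 12.8]
grip_width: 0.0086
finger_force: 79.7
```

Run:
```python
from look import *
plug(f,(278,238))
```

```text
[0.5839 0.2097 0.1134]
t 12.0 tcp [0.5839 0.2096 0.1133] yawY -111.89 tilt [-0.  0. -1.] F [-2.4  1.4 11.9] M [0.17 0.62 0.59] w 0.0091 g 79.6 q6 2.29
GO [ -0.    0.7 -56.7] -103.9
tip -8 [[276.8 247.8]] shoulder [[276.5 282. ]]
tip 8 [[276.7 223.3]] shoulder [[276.4 230.2]]
lock [[277.9 256. ]]
outer ((592.10888671875, 205.81964111328125), (33.21649169921875, 21.808561325073242), 68.15219116210938)
```

Run:
```python
from look import *
save(f,"w7.png",(190,110,360,260),4.5)
hsv=cv2.cvtColor(f["pixels"],cv2.COLOR_RGB2HSV)
yel=((hsv[...,0]>15)&(hsv[...,0]<35)&(hsv[...,1]>120)&(hsv[...,2]>120))
Q=[]
for u in range(252,300):
    r=np.nonzero(yel[212:260,u])[0]
    if len(r)>3: Q.append(atz(f,(u,212+r[0]),.102,True)[:2]*1000)
l=cv2.fitLine(np.array(Q,np.float32),cv2.DIST_HUBER,0,.01,.01).ravel(); print(len(Q),np.degrees(np.arctan2(l[1],l[0])),l)
```

```text
[0.5839 0.2097 0.1134]
t 12.15 tcp [0.5839 0.2097 0.1134] yawY -111.89 tilt [-0.  0. -1.] F [-3.6  1.2 12.7] M [0.16 0.64 0.7 ] w 0.0091 g 79.6 q6 2.29
GO [ -0.1   0.7 -56.6] -103.9
tip -8 [[276.8 247.7]] shoulder [[276.5 282. ]]
tip 8 [[276.7 223.2]] shoulder [[276.4 230.2]]
lock [[277.9 256. ]]
48 80.95428 [1.5722248e-01 9.8756319e-01 5.9982513e+02 2.0380396e+02]
```

View pics/w7.png

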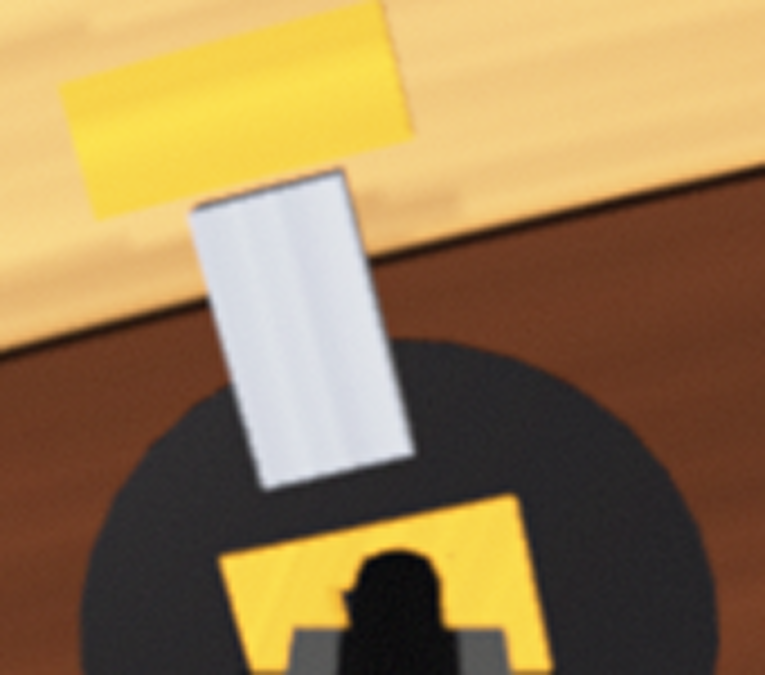

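The plug edge lies at 81° (82° at the start, so a full quarter turn) and the bolt is clear of the keeper. I'll back off 3° for alignment margin while still pressing on the stop, then check the torque.

>>> send_rows:
  rows: [0, 0, 0, -1.5, 0, 0, 0, -3, 0, 0, 0, -3, 0, 0, 0, -3]

```text
clock: 12.55
tool_pos: [0.5839, 0.2096, 0.1134]
tcp_rot: [-0.0, 0.986, -0.164, -0.0]
contact_force: [-2.6, 1.1, 13.1]
grip_width: 0.0091
finger_force: 79.4
```

Run:
```python
from look import *
hsv=cv2.cvtColor(f["pixels"],cv2.COLOR_RGB2HSV)
yel=((hsv[...,0]>15)&(hsv[...,0]<35)&(hsv[...,1]>120)&(hsv[...,2]>120))
Q=[]
for u in range(252,300):
    r=np.nonzero(yel[212:260,u])[0]
    if len(r)>3: Q.append(atz(f,(u,212+r[0]),.102,True)[:2]*1000)
l=cv2.fitLine(np.array(Q,np.float32),cv2.DIST_HUBER,0,.01,.01).ravel(); a=np.degrees(np.arctan2(l[1],l[0]));print(a)
tz=robot.get_state()["wrist_torque"][2]
if 79<a<85 and tz>.15: print(robot.hand_in())
```

```text
[0.5839 0.2096 0.1133]
t 12.7 tcp [0.5839 0.2096 0.1133] yawY -108.94 tilt [-0.  0. -1.] F [-2.4  0.1 14. ] M [0.14 0.61 0.25] w 0.0088 g 79.4 q6 2.24
GO [ -0.1   0.7 -56.7] -100.9
tip -8 [[276.8 247.7]] shoulder [[276.6 282. ]]
tip 8 [[276.8 223.2]] shoulder [[276.4 230.1]]
lock [[277.9 256.1]]
81.502464
the job is handed in; nothing more can be done
None
```

The job is handed in at 12.7 s on the robot's clock: the black key is fully home in the lock, held turned about a quarter turn against its stop with the bolt clear of the keeper, and still gripped at about 79 N. The hand-in call returned no verdict.

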